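# Tea light into the touch-latch box

### The arm

A 6-joint arm with a two-finger parallel gripper is mounted at the origin on a cart in front of the work surface, level with it; the furniture and walls round the work are solid. World frame = base frame: x ahead of the robot, y to its left, z up, the work surface at z = 0. Lengths are in mm, angles in degrees, forces in N, time in s.
With the tool pointing down it reaches from about 350 to 850 mm from the base axis. Payload 8.1 kg.
Tool frame: the origin (TCP) lies at the very end of the fingers, on their centre line; the grasp point (between the pads) lies 19 mm behind it; z points along the fingers, y is the line along which they close (so a half turn about z gives the same grasp; the last joint's range is limited). The gripper opens to 85 mm and grips with 20 to 120 N. Pads are 22 mm wide; open, the fingers measure 114 mm over their backs; the gripper's body (76 mm by 85 mm) begins 54 mm behind the grasp point. The pads swing forward as they close: fully open they stand 13 mm farther back than shut.
Start: joints at [-74.966, 7.471, 85.268, -0, 87.261, -4.893], TCP at [204.518, -564.072, 231.292] pointing down, gripper open.
Joint ranges: [-169.43, 169.43], [-51.17, 129.36], [1.28, 143.12], [-76.62, 256.62], [0, 156.53], [-152.29, 152.29]. Speed limits (degrees/s): [136.94, 136.94, 159.86, 180, 180, 180].

### API

Orientations are given as [roll, pitch, yaw] about the fixed x, y, z axes, in that order (R = Rz(yaw) Ry(pitch) Rx(roll)).
In Python, from bench import sense, eyes, job, models gives the robot as it stands. The module is installed in compiled form; this text tells all that it offers.
- The arm moves only by the tool apply_moves, never from a script. Its argument "rows" is a list of rows, each a list of 6 numbers: the shift along the tool's x, y, z in mm, then the turn, a rotation vector about the tool's x, y, z in rad. In form: [[dx, dy, dz, rx, ry, rz], ...]. A call has exactly 5 rows; each row shifts and turns the commanded pose from where the row before left it, along the tool's axes as they then stand; what a row does not reach is not made up. A row lasts 1/8 s, in which the tool goes at most 62.5 mm and 10.7 degrees, less where a joint would pass 70% of its speed; a pose out of reach is approached as far as the arm can. A call is refused whole if a number of a shift passes 62.5 or a number of a turn 0.188, either way. A call with a gripper value outside its range is refused whole. "fingers" is the finger opening in mm, from 0 to 85.4, set as the call begins (left out, the last holds). The fingers move at their own pace and stop on an object; "grip_force" is the grip in N (left out, the last holds). Time passes only in rows, so rows that do not move let the fingers close, or fill a call up. It gives the time, the measured TCP pose, the force, the opening and the grip force at its end, in the units of the state.
- sense(): the state, without advancing time (a new reading comes with each control period).
- eyes.snapshot(name): name is "side" or "top" or "wrist"; returns (picture, depth): 400x640x3 uint8, red, green, blue; 400x640 float32, mm along the optical axis (not along the pixel's ray), 0 where there is no reading.
- eyes.get_calibration(name): a dict with "intrinsics" (3x3 intrinsics, pixels), "R" (3x3) and "t" (3): a world point X has camera coordinates R X + t; the wrist camera has in their place "mount" (4x4, takes a point from camera to tool coordinates, whose origin is the TCP and whose axes are the flange's). Camera axes: x right, y down, z forward; pixel columns grow to the right and rows downward; lengths in mm; the calibration is good to about 2 mm. The wrist camera is an equidistant fisheye: a pixel r from the principal point sees the ray r / f radians off the axis. A picture is of the moment at which its call begins: read the wrist's pose just before it. get_calibration takes no time and is no camera call.
- job.hand_in(): hands the job in; it is judged then, once.
Trained networks look in the newest picture that a camera, given by its name, has taken for a name from the list of things; names that differ only in an ending like _2 or _b are one class to them, and where a whole thing is asked for, a point or a joint stands for the part that bears it (a point fixed in the world has none). Each returns a list of dicts, best first, with "confidence" (0 to 1); they miss things now and then, are a little off and sometimes report something else, mostly with a low value. They report only what shows in the picture. A call takes as long as a camera call.
- models.boxes_of(name, camera): "xyz" ([x, y, z] in mm, in world coordinates, good to about 4 mm: the middle of the surface that is visible of it).
- models.cut_out(name, camera): "pixels" (400x640 bool, what is visible of it).
- models.place_of(name, camera): "xyz" ([x, y, z] in mm, in world coordinates, good to about 4 mm: a listed point, or the origin of a listed thing).
The state is a dict: "time": time; "joint_pos": joint angles; "qd": joint speeds; "joint_efforts": joint torques, N m; "tool_pos": TCP position; "tcp_rot": TCP orientation; "ft_force": force on the tool from outside, world axes, zero at the start; "wrist_torque": the same for the moment, N m; "finger_gap": finger opening in mm; "grip_force": force on a finger pad.
Only numpy, scipy, OpenCV 4.12 (cv2) and the standard library are available. Lean on these libraries where they do the work, as an engineer would, in place of code of your own. Each camera call takes 0.05 s, during which the arm holds its last target. There are 200 camera calls.

### The job

Put the tea light away in the wooden box: first take the spice jar off its lid and stand it upright on the worktop or drainer beside the box. The lid has a touch latch: press its front edge down until it lets go, then catch it as it springs up and ease it open, so that it never bangs against its stop. Set the tea light upright inside, leave the lid standing fully open, and leave everything else where it is.

Things in the scene. Friction and masses are not known exactly. Their poses are not given: they have to be found in the camera images.
- box: plain light-wood box, fixed, empty, 160 (x) by 190 (y) mm, 75 high. Origin: centre of its underside, on the worktop; x points to its back (hinge side), z up. Side walls 9 mm thick, 75 high; front wall 53, back wall 60 mm high, 9 thick; inner floor 10 mm above the worktop; inside 142 (x) by 172 (y) mm. Its lid lies between the side walls, flush with their tops when shut.
- lid (a joint): lid angle, rad. 0: shut, latched; negative: pressed in; 1.35: open at its stop, where its springs hold it. Pressing the front edge (about 4 N) sinks it 10 mm to a hard stop at about -0.075: the latch lets go within 0.3 s; less deep, it stays latched. Then springs push it up with 3 to 5 N at the front edge; left free it bangs into its stop.
- lid_press (a point): centre of the round mark (26 mm) on the lid's upper face: the place to press, 134 mm in front of the hinge axis, 18 mm behind the lid's front edge, 5 mm above the hinge axis when shut; moves with the lid. Its z axis is the normal of the upper face. The lid is a panel 150 mm deep, 168 mm wide, 10 mm thick; its front edge swings up and back.
- lid_hinge (a point): middle of the lid's hinge axis, at the back of the box, 70 mm above the worktop and 72 mm behind the box's origin; the axis runs along the box's y.
- spice_jar_1: glass spice jar with a round cap, standing on the shut lid: 106 mm tall, glass 42 mm across, cap (top 21 mm) 45 mm across, 0.08 to 0.15 kg. Origin: centre of its underside; z up.
- candle_1: tea light (round candle in a metal cup), 38 mm across, 16 mm tall, 20 g, on the drainer between the small mill and the second spice jar (75 to 96 mm from centre to centre, one on either side). Origin: centre of its underside; z up. The drainer is flat, 7 mm above the worktop (x 0.462 to 0.957, y -0.02 to 0.32); the worktop's front strip (x 0.33 to 0.46) is at height 0.
- mill_2: Bystander: small salt mill, grey cap, 44 mm across, 90 mm tall, on the drainer beside the tea light. Origin: centre of its underside.
- spice_jar_2: Bystander: second spice jar, same shape as the first (45 mm across, 106 mm tall), on the drainer beside the tea light. Origin: centre of its underside.
- tin_2: Bystander: low food tin, 86 mm across, 40 mm tall, on the front strip of the worktop. Origin: centre of its underside.
- kitchen_timer: Bystander: round wind-up kitchen timer, 61 mm across, 53 mm tall, on the front strip of the worktop. Origin: centre of its underside.
- mill_1: Bystander: tall dark wooden pepper mill, 58 mm across, 170 mm tall, on the drainer towards the back. Origin: centre of its underside.
- mug_3: Bystander: white mug with a handle, 78 mm across, 110 mm with the handle, 97 mm tall, on the drainer towards the back; the cup's axis lies 16 mm to +y of the origin, in its own frame. Origin: centre of its underside.
- teaspoon_1: Bystander: steel teaspoon, 133 mm long, lying in front of the box. Origin: centre of its underside.

How it is judged (in metres and radians):
On the way, in this order (a step that is already met when the one before it is completed fails the run):
1. the spice jar stands upright on the worktop or drainer, off the box, let go (height (world z) of spice_jar_1 between -0.01 and 0.02 m and angle between spice_jar_1's own z axis and vertical below 0.15 rad and (x of spice_jar_1 in the frame of box above 0.09 m or x of spice_jar_1 in the frame of box below -0.09 m or y of spice_jar_1 in the frame of box above 0.105 m or y of spice_jar_1 in the frame of box below -0.105 m) and linear speed of spice_jar_1 below 0.02 m/s and contact force between spice_jar_1 and the fingers below 0.1 N), for 0.2 s.
2. the lid is pressed in until the latch lets go (below -0.055 rad) (value of joint lid below -0.055 rad).
3. the lid stands open (above 1.28 rad) (value of joint lid above 1.28 rad), for 0.2 s.
At the end, for the whole second after the job is handed in: The tea light stands upright (within 0.2 rad) and at rest on the box's floor, the lid stands open above 1.28 rad, and the spice jar stands upright (within 0.15 rad) and at rest on the worktop or drainer, outside the box (height (world z) of spice_jar_1 between -0.01 and 0.02 m and angle between spice_jar_1's own z axis and vertical below 0.15 rad and (x of spice_jar_1 in the frame of box above 0.09 m or x of spice_jar_1 in the frame of box below -0.09 m or y of spice_jar_1 in the frame of box above 0.105 m or y of spice_jar_1 in the frame of box below -0.105 m) and value of joint lid above 1.28 rad and x of candle_1 in the frame of box between -0.055 and 0.055 m and y of candle_1 in the frame of box between -0.07 and 0.07 m and z of candle_1 in the frame of box below 0.016 m and angle between candle_1's own z axis and vertical below 0.2 rad and linear speed of each of candle_1, spice_jar_1 below 0.02 m/s); the robot touches nothing.
It fails at once if the lid bangs: moves faster than 2.5 rad/s while it is past 1.1 rad (value of joint lid above 1.1 rad and velocity of joint lid above 2.5 rad/s).
It fails at once if the spice jar is tipped by more than 0.6 rad (angle between spice_jar_1's own z axis and vertical above 0.6 rad).
It fails at once if a bystander is moved by more than 25 mm (distance of any of mill_2, spice_jar_2, tin_2, kitchen_timer, mill_1, mug_3, teaspoon_1 from where it was at the start of the episode above 0.025 m).
It also fails if it takes over 72 s, if anything falls off the work surface, if the arm or the gripper's body presses on something with over 40 N, if the wrist force passes 120 N, or if a joint passes its speed limit or range.

## Working session

There is one attempt and no reset: what is moved stays moved. The work goes in short steps, Python scripts to look and compute and a tool call to move; the robot and the scene stay as the last step left them, time stands still between calls to the robot, and variables do not carry over. Pictures are saved under pics/ and viewed, at most 10 in all, crops included, and the job is handed in when it is done.

Besides the shell and the picture viewer there is one more tool, called after "Call:" in YAML: its name, and indented under it one key for each argument. apply_moves: Moves the arm, as the interface text tells. Its arguments: {"type":"object","properties":{"rows":{"type":"array"},"fingers":{"type":"number"},"grip_force":{"type":"number"}},"required":["rows"]}

```bash
mkdir -p pics
cat > h.py <<'E'
from bench import sense, eyes, job, models
import numpy as np, cv2
from scipy.spatial.transform import Rotation as R
def pts(cam):
    im,d=eyes.snapshot(cam);c=eyes.get_calibration(cam);K=np.array(c["intrinsics"])
    v,u=np.mgrid[:400,:640]
    P=np.stack([(u-K[0,2])/K[0,0]*d,(v-K[1,2])/K[1,1]*d,d],-1)
    return im,d,(P-np.array(c["t"]))@np.array(c["R"])
E
python3 - <<'E'
from h import *
s=sense();print({k:np.round(v,3) for k,v in s.items()})
for cam in ("top","side"):
    im,d,W=pts(cam); np.save(cam+".npy",W); cv2.imwrite(f"pics/{cam}.png",im[:,:,::-1])
    for n in ["box","lid_press","lid_hinge","spice_jar_1","candle_1","mill_2","tin_2","kitchen_timer","mill_1","mug_3","teaspoon_1"]:
        print(cam,n,[(np.round(r["xyz"]).tolist(),round(r["confidence"],2)) for r in models.place_of(n,cam)[:3]])
E
```

```text
{'time': np.float64(0.0), 'joint_pos': array([-74.965,   7.516,  85.33 ,   0.   ,  87.26 ,  -4.894]), 'qd': array([ 0.032, -0.047,  0.108,  0.031, -0.094,  0.046]), 'joint_efforts': array([-0.0000e+00, -5.6939e+01, -5.0056e+01, -0.0000e+00,  1.4000e-02,
       -0.0000e+00]), 'tool_pos': array([ 204.385, -563.537,  230.227]), 'tcp_rot': array([-1.79895e+02, -9.00000e-03,  1.99280e+01]), 'ft_force': array([-1.507, -0.406, -0.323]), 'wrist_torque': array([ 0.002,  0.004, -0.032]), 'grip_force': np.float64(0.0), 'finger_gap': np.float64(85.741)}
top box [([561.0, -158.0, 3.0], 0.94), ([771.0, 52.0, 4.0], 0.34)]
top lid_press [([502.0, -140.0, 75.0], 0.59)]
top lid_hinge [([627.0, -181.0, 74.0], 0.95)]
top spice_jar_1 [([574.0, 40.0, -0.0], 0.92), ([557.0, -155.0, 76.0], 0.89), ([501.0, -141.0, 76.0], 0.16)]
top candle_1 [([576.0, 119.0, 2.0], 0.57)]
top mill_2 [([770.0, 52.0, 3.0], 0.81), ([610.0, 212.0, 3.0], 0.73)]
top tin_2 [([406.0, 257.0, 3.0], 0.56)]
top kitchen_timer [([389.0, 43.0, 1.0], 0.7)]
top mill_1 [([770.0, 52.0, 3.0], 0.81), ([610.0, 212.0, 3.0], 0.73)]
top mug_3 [([359.0, -241.0, -0.0], 0.74), ([753.0, 204.0, 6.0], 0.61)]
top teaspoon_1 [([360.0, -242.0, -3.0], 0.65), ([572.0, 39.0, 2.0], 0.21)]
side box [([556.0, -158.0, -1.0], 0.97), ([573.0, 41.0, 3.0], 0.16)]
side lid_press [([500.0, -141.0, 76.0], 0.82)]
side lid_hinge [([631.0, -179.0, 72.0], 0.75)]
side spice_jar_1 [([554.0, -154.0, 78.0], 0.79), ([574.0, 40.0, -0.0], 0.69)]
side candle_1 [([581.0, 121.0, 7.0], 0.77)]
side mill_2 [([768.0, 54.0, -2.0], 0.87), ([614.0, 213.0, 1.0], 0.75)]
side tin_2 [([407.0, 252.0, 0.0], 0.95)]
side kitchen_timer [([386.0, 43.0, 1.0], 0.94)]
side mill_1 [([768.0, 54.0, -2.0], 0.87), ([614.0, 213.0, 1.0], 0.75)]
side mug_3 [([552.0, -150.0, 77.0], 0.51)]
side teaspoon_1 [([358.0, -245.0, -2.0], 0.59)]
```

View pics/top.png

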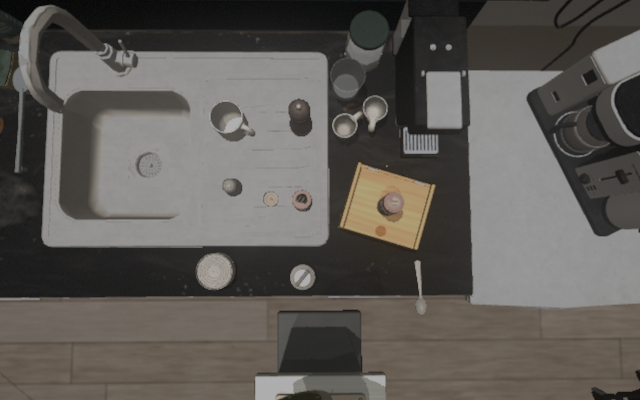

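View pics/side.png

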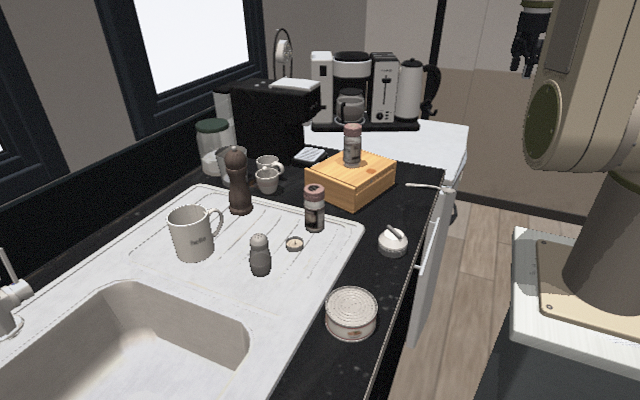

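Run:
```python
import numpy as np,cv2
W=np.load("top.npy")
x,y,z=W[...,0],W[...,1],W[...,2]
def reg(n,cx,cy,r,z0,z1):
    m=(np.hypot(x-cx,y-cy)<r)&(z>z0)&(z<z1)
    p=W[m]; (c,rad)=cv2.minEnclosingCircle(p[:,:2].astype(np.float32)); print(n,len(p),np.round(c),round(rad,1),np.median(p[:,2]).round(1))
reg("jar1cap",556,-155,45,165,200)
reg("jar2cap",574,40,45,95,125)
reg("mill2",612,212,45,80,110)
reg("candle",578,120,35,18,30)
m=(np.hypot(x-560,y+160)<140)&(z>64)&(z<85)
p=W[m][:,:2].astype(np.float32); print(cv2.minAreaRect(p), np.median(W[m][:,2]))
for q in [(440,-200),(440,-100),(600,-30),(520,-290),(600,-290)]: print(q,W[(np.hypot(x-q[0],y-q[1])<10)][:,2].round(0)[:3])
```

```text
jar1cap 370 [ 555. -152.] 22.5 181.8
jar2cap 302 [569.  44.] 22.5 109.4
mill2 169 [604. 213.] 17.1 89.2
candle 9 [579. 123.] 18.7 21.2
((556.03515625, -156.37474060058594), (190.41635131835938, 158.80345153808594), 73.11017608642578) 75.55983529694878
(440, -200) [-2. -3.  3.]
(440, -100) [-0.  0. -0.]
(600, -30) [ 0.  0. -2.]
(520, -290) [-2.  1.  1.]
(600, -290) [-1. -0.  1.]
```

Top view: the box is at (388,205), with jar 1 on its lid and the press mark at (381,231). The tea light is at (271,199), between the mill (232,186) and jar 2 (302,200). The side view agrees. The box centre is about (556,-156) with yaw -17°, so I'll turn the tool to the box's yaw and go above the jar.

Call:
apply_moves:
  rows:
    - [0,0,0,0,0,0.161]
    - [0,0,0,0,0,0.161]
    - [0,0,0,0,0,0.161]
    - [0,0,0,0,0,0.161]
    - [0,0,0,0,0,0]
  fingers: 70

```text
time: 1.82
tool_pos: [204.5, -564.1, 231.3]
tcp_rot: [-180.0, -0.0, -16.9]
ft_force: [0.6, 0.3, 0.3]
finger_gap: 70.1
grip_force: 0.0
```

Call:
apply_moves:
  rows:
    - [21,-49,0,0,0,0]
    - [21,-49,0,0,0,0]
    - [21,-49,0,0,0,0]
    - [21,-49,0,0,0,0]
    - [21,-49,0,0,0,0]

```text
time: 2.45
tool_pos: [377.4, -359.0, 231.5]
tcp_rot: [180.0, -0.0, -16.7]
ft_force: [0.2, -0.4, -0.3]
finger_gap: 69.8
grip_force: 0.0
```

Call:
apply_moves:
  rows:
    - [22,-50,0,0,0,0]
    - [22,-50,0,0,0,0]
    - [22,-50,0,0,0,0]
    - [22,-50,0,0,0,0]
    - [22,-50,0,0,0,0]

```text
time: 3.08
tool_pos: [555.7, -151.9, 231.5]
tcp_rot: [180.0, -0.0, -16.7]
ft_force: [0.9, -0.3, -0.0]
finger_gap: 69.9
grip_force: 0.0
```

```bash
cat >> h.py <<'E'
C=np.array([556,-156.4]);A=np.radians(-17);ex=np.array([np.cos(A),np.sin(A)]);ey=np.array([-np.sin(A),np.cos(A)])
def loc(p): d=np.array(p)[:2]-C; return np.round([d@ex,d@ey,p[2]],1)
def wristpts():
    s=sense();im,d=eyes.snapshot("wrist");c=eyes.get_calibration("wrist");K=np.array(c["intrinsics"]);M=np.array(c["mount"])
    v,u=np.mgrid[:400,:640];a=(u-K[0,2])/K[0,0];b=(v-K[1,2])/K[1,1];r=np.hypot(a,b)+1e-9
    t=np.tan(np.minimum(r,1.5))/r
    P=np.stack([a*t*d,b*t*d,d],-1)@M[:3,:3].T+M[:3,3]
    return im,d,P@R.from_euler("xyz",s["tcp_rot"],degrees=True).as_matrix().T+s["tool_pos"]
E
python3 - <<'E'
from h import *
s=sense();print(s["time"],s["tool_pos"],s["tcp_rot"],loc(s["tool_pos"]),s["joint_pos"].round())
im,d,W=wristpts();cv2.imwrite("pics/w1.png",im[:,:,::-1])
x,y,z=W[...,0],W[...,1],W[...,2]
m=(np.hypot(x-555,y+153)<45)&(z>165)&(z<195)&(d>0);p=W[m]
print(len(p)); 
if len(p): print(cv2.minEnclosingCircle(p[:,:2].astype(np.float32)),np.median(p[:,2]))
m=(np.hypot(x-555,y+155)<140)&(z>66)&(z<85)&(d>0);p=W[m];print(cv2.minAreaRect(p[:,:2].astype(np.float32)),np.median(p[:,2]))
for n in ["lid_press","lid_hinge","spice_jar_1"]: print(n,[(loc(r["xyz"]),round(r["confidence"],2)) for r in models.place_of(n,"wrist")[:2]])
E
```

```text
3.075 [ 555.72672157 -151.89796553  231.54763093] [ 1.79991956e+02 -3.75122566e-02 -1.67077356e+01] [ -1.6   4.2 231.5] [-20.   4.  89.  -0.  87.  86.]
3431
((558.3290405273438, -154.1774139404297), 22.752981185913086) 181.6516494973431
((559.3799438476562, -157.6942138671875), (191.66558837890625, 159.74368286132812), 73.41616821289062) 75.32257882991036
lid_press [(array([-58. ,  -3.2,  75.3]), 0.73)]
lid_hinge [(array([80.1, -0.9, 72.9]), 0.57)]
spice_jar_1 [(array([ 1.9,  2.6, 73.9]), 0.97), (array([-38.4, 194. ,   0.4]), 0.55)]
```

View pics/w1.png

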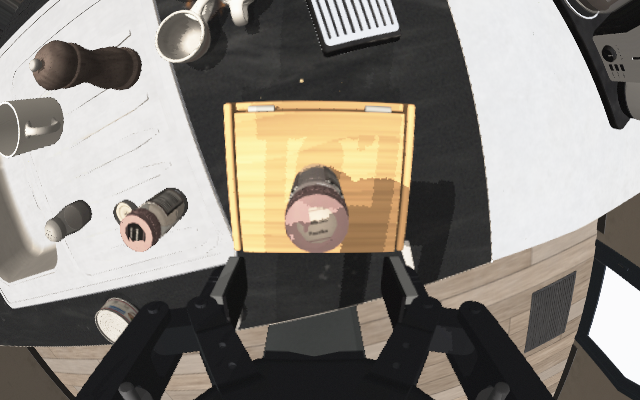

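The jar cap (317,222) sits between the fingers, and the box is square to the tool. Box centre corrected to about (558,-157). Descending to grip the glass.

Call:
apply_moves:
  rows:
    - [2,1,36,0,0,0]
    - [0,0,36,0,0,0]
    - [0,0,32,0,0,0]
    - [0,0,0,0,0,0]
    - [0,0,0,0,0,0]

```text
time: 3.9
tool_pos: [556.6, -156.0, 128.9]
tcp_rot: [180.0, -0.1, -17.0]
ft_force: [0.7, -0.7, 0.3]
finger_gap: 70.2
grip_force: 0.0
```

Call:
apply_moves:
  rows:
    - [0,0,0,0,0,0]
    - [0,0,0,0,0,0]
    - [0,0,0,0,0,0]
    - [0,0,0,0,0,0]
    - [0,0,0,0,0,0]
  fingers: 30
  grip_force: 25

```text
time: 4.53
tool_pos: [556.8, -155.2, 127.9]
tcp_rot: [180.0, -0.1, -17.0]
ft_force: [2.0, -1.3, 4.5]
finger_gap: 43.8
grip_force: 25.4
```

Call:
apply_moves:
  rows:
    - [0,0,-10,0,0,0]
    - [0,0,-20,0,0,0]
    - [0,0,-20,0,0,0]
    - [0,0,0,0,0,0]
    - [0,0,0,0,0,0]

```text
time: 5.15
tool_pos: [556.2, -154.9, 177.3]
tcp_rot: [-180.0, -0.0, -17.0]
ft_force: [-0.5, 1.1, -0.5]
finger_gap: 43.7
grip_force: 25.6
```

Call:
apply_moves:
  rows:
    - [0,30,0,0,0,0]
    - [0,40,0,0,0,0]
    - [0,40,0,0,0,0]
    - [0,40,0,0,0,0]
    - [0,15,0,0,0,0]

```text
time: 5.78
tool_pos: [506.7, -314.3, 176.1]
tcp_rot: [-180.0, 0.1, -17.1]
ft_force: [0.9, 0.9, -0.5]
finger_gap: 43.8
grip_force: 25.7
```

Call:
apply_moves:
  rows:
    - [0,0,30,0,0,0]
    - [0,0,40,0,0,0]
    - [0,0,30,0,0,0]
    - [0,0,15,0,0,0]
    - [0,0,5,0,0,0]

```text
time: 6.4
tool_pos: [507.8, -312.0, 56.3]
tcp_rot: [-180.0, 0.1, -17.0]
ft_force: [-0.3, -0.3, -0.1]
finger_gap: 43.9
grip_force: 25.7
```

Call:
apply_moves:
  rows:
    - [0,0,1,0,0,0]
    - [0,0,1,0,0,0]
    - [0,0,1,0,0,0]
    - [0,0,0,0,0,0]
    - [0,0,0,0,0,0]

```text
time: 7.02
tool_pos: [508.1, -312.8, 54.5]
tcp_rot: [180.0, -0.0, -17.0]
ft_force: [0.6, -0.6, -1.1]
finger_gap: 43.9
grip_force: 25.7
```

Call:
apply_moves:
  rows:
    - [0,0,1,0,0,0]
    - [0,0,0.5,0,0,0]
    - [0,0,0,0,0,0]
    - [0,0,0,0,0,0]
    - [0,0,0,0,0,0]

```text
time: 7.65
tool_pos: [508.6, -313.0, 54.1]
tcp_rot: [180.0, -0.1, -17.0]
ft_force: [-1.8, 1.6, 7.5]
finger_gap: 43.8
grip_force: 26.2
```

Call:
apply_moves:
  rows:
    - [0,0,0,0,0,0]
    - [0,0,0,0,0,0]
    - [0,0,0,0,0,0]
    - [0,0,0,0,0,0]
    - [0,0,0,0,0,0]
  fingers: 66

```text
time: 8.28
tool_pos: [508.0, -312.7, 52.7]
tcp_rot: [-180.0, 0.0, -17.0]
ft_force: [0.1, -1.0, 0.4]
finger_gap: 65.9
grip_force: 0.0
```

Call:
apply_moves:
  rows:
    - [0,0,-30,0,0,0]
    - [0,0,-40,0,0,0]
    - [0,0,-50,0,0,0]
    - [0,0,-30,0,0,0]
    - [0,0,0,0,0,0]

```text
time: 8.9
tool_pos: [509.8, -314.0, 206.7]
tcp_rot: [179.9, -0.4, -17.0]
ft_force: [-0.6, -0.2, 0.1]
finger_gap: 66.4
grip_force: 0.0
```

Run:
```python
from h import *
s=sense();print(s["time"],s["tool_pos"])
im,d,W=wristpts();x,y,z=W[...,0],W[...,1],W[...,2]
for a,b,c in((508,-313,1),):
  m=(np.hypot(x-a,y-b)<50)&(z>90)&(z<125)&(d>0);p=W[m];print(len(p),cv2.minEnclosingCircle(p[:,:2].astype(np.float32)),np.median(p[:,2]))
for n in ["lid_press","lid_hinge","spice_jar_1"]: print(n,[(r["xyz"],round(r["confidence"],2)) for r in models.place_of(n,"wrist")[:2]])
im,d,W=pts("top");x,y,z=W[...,0],W[...,1],W[...,2]
m=(np.hypot(x-560,y+160)<140)&(z>64)&(z<85)
p=W[m][:,:2].astype(np.float32); print(cv2.minAreaRect(p))
print(models.place_of("lid_press","top"))
```

```text
8.9 [ 509.77887114 -313.98093679  206.71157942]
2250 ((508.2109680175781, -311.2299499511719), 22.8946590423584) 105.92134069631268
lid_press [([498.1, -139.9, 76.9], 0.66), ([558.8, -158.0, 0.8], 0.35)]
lid_hinge [([630.0, -178.8, 71.7], 0.7)]
spice_jar_1 [([510.6, -313.6, 0.1], 0.79), ([574.7, 42.1, 1.6], 0.56)]
((549.5560913085938, -178.5071258544922), (237.13604736328125, 159.41024780273438), 73.35293579101562)
[{'xyz': [501.0, -140.6, 77.3], 'confidence': 0.65}, {'xyz': [387.1, 46.1, 3.2], 'confidence': 0.6}, {'xyz': [571.5, 36.7, -0.9], 'confidence': 0.56}]
```

Call:
apply_moves:
  rows:
    - [-15,-41,0,0,0,0]
    - [-15,-41,0,0,0,0]
    - [-15,-41,0,0,0,0]
    - [-15,-42,0,0,0,0]
    - [0,0,0,0,0,0]
  fingers: 0

```text
time: 9.82
tool_pos: [498.4, -134.7, 201.9]
tcp_rot: [-180.0, 0.1, -16.8]
ft_force: [-0.8, -0.5, -0.4]
finger_gap: 0.1
grip_force: 0.0
```

Call:
apply_moves:
  rows:
    - [0,0,30,0,0,0]
    - [0,0,40,0,0,0]
    - [0,0,30,0,0,0]
    - [0,0,17,0,0,0]
    - [0,0,0,0,0,0]

```text
time: 10.45
tool_pos: [497.8, -137.6, 84.4]
tcp_rot: [-180.0, 0.2, -17.0]
ft_force: [0.3, -0.2, 0.9]
finger_gap: 0.0
grip_force: 0.0
```

```bash
sed -i 's/C=np.array.*;A=/C=np.array([558,-157.]);A=/' h.py
python3 - <<'E'
from h import *
s=sense();print(s["tool_pos"],loc(s["tool_pos"]),s["ft_force"],s["finger_gap"])
im,d=eyes.snapshot("side");cv2.imwrite("pics/s2.png",cv2.resize(im[100:240,260:460,::-1],None,fx=3,fy=3))
E
```

```text
[ 497.78635371 -137.5672476    84.36422336] [-63.3   1.   84.4] [ 0.29042171 -0.17875108  0.8560453 ] 0.014433543596161008
```

View pics/s2.png

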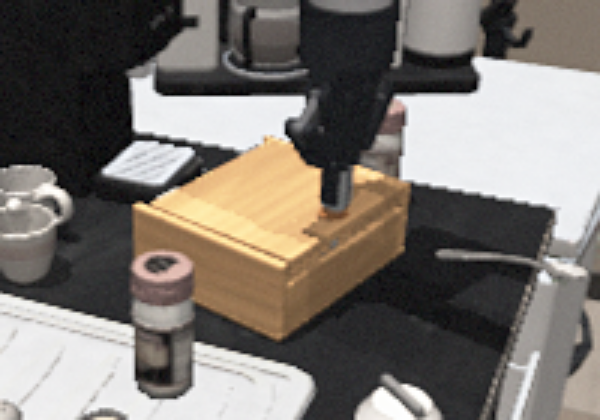

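The closed fingers stand right above the mark (333,212 in the crop). Pressing.

Call:
apply_moves:
  rows:
    - [0,0,9,0,0,0]
    - [0,0,4,0,0,0]
    - [0,0,4,0,0,0]
    - [0,0,2,0,0,0]
    - [0,0,0,0,0,0]

```text
time: 11.12
tool_pos: [499.0, -137.4, 66.8]
tcp_rot: [-180.0, -0.0, -17.0]
ft_force: [0.7, -0.8, 3.6]
finger_gap: -0.3
grip_force: 1.6
```

Call:
apply_moves:
  rows:
    - [0,0,1,0,0,0]
    - [0,0,0,0,0,0]
    - [0,0,0,0,0,0]
    - [0,0,0,0,0,0]
    - [0,0,0,0,0,0]

```text
time: 11.75
tool_pos: [499.1, -137.5, 66.2]
tcp_rot: [-180.0, -0.0, -17.0]
ft_force: [0.3, 0.6, 6.7]
finger_gap: -0.2
grip_force: 2.9
```

Call:
apply_moves:
  rows:
    - [0,0,1,0,0,0]
    - [0,0,0.5,0,0,0]
    - [0,0,0,0,0,0]
    - [0,0,0,0,0,0]
    - [0,0,0,0,0,0]

```text
time: 12.38
tool_pos: [499.2, -137.5, 65.2]
tcp_rot: [180.0, -0.0, -17.0]
ft_force: [-2.4, 0.7, 10.2]
finger_gap: 0.1
grip_force: 5.2
```

Run:
```python
from h import *
s=sense();p=s["tool_pos"];print(loc(p),s["ft_force"])
prev=np.array([-62,65.]); out=[]
# corner radius: 143 -> 128 as it opens
N=30
for i in range(1,N+1):
    th=-0.075+(1.37+.075)*i/N; r=143-15*i/N
    q=np.array([72-r*np.cos(th)+5*np.sin(th)+11,70+r*np.sin(th)+5*np.cos(th)])
    out.append([round(q[0]-prev[0],1),0,round(prev[1]-q[1],1)]);prev=q
    print(i,th.__round__(2),q.round(1),out[-1])
```

```text
[-62.    1.5  65.2] [-2.39233853  0.74793707 10.20864393]
1 -0.03 [-59.6  71.2] [np.float64(2.4), 0, np.float64(-6.2)]
2 0.02 [-58.9  78. ] [np.float64(0.7), 0, np.float64(-6.9)]
3 0.07 [-57.8  84.8] [np.float64(1.0), 0, np.float64(-6.8)]
4 0.12 [-56.4  91.5] [np.float64(1.4), 0, np.float64(-6.7)]
5 0.17 [-54.7  98.1] [np.float64(1.7), 0, np.float64(-6.6)]
6 0.21 [-52.7 104.6] [np.float64(2.0), 0, np.float64(-6.5)]
7 0.26 [-50.4 111. ] [np.float64(2.3), 0, np.float64(-6.4)]
8 0.31 [-47.8 117.2] [np.float64(2.6), 0, np.float64(-6.2)]
9 0.36 [-44.9 123.3] [np.float64(2.9), 0, np.float64(-6.1)]
10 0.41 [-41.8 129.2] [np.float64(3.2), 0, np.float64(-5.9)]
11 0.45 [-38.3 134.9] [np.float64(3.4), 0, np.float64(-5.7)]
12 0.5 [-34.6 140.4] [np.float64(3.7), 0, np.float64(-5.5)]
13 0.55 [-30.7 145.7] [np.float64(4.0), 0, np.float64(-5.3)]
14 0.6 [-26.5 150.8] [np.float64(4.2), 0, np.float64(-5.1)]
15 0.65 [-22.1 155.7] [np.float64(4.4), 0, np.float64(-4.9)]
16 0.7 [-17.4 160.4] [np.float64(4.6), 0, np.float64(-4.6)]
17 0.74 [-12.6 164.8] [np.float64(4.8), 0, np.float64(-4.4)]
18 0.79 [ -7.6 168.9] [np.float64(5.0), 0, np.float64(-4.1)]
19 0.84 [ -2.4 172.8] [np.float64(5.2), 0, np.float64(-3.9)]
20 0.89 [  3.  176.4] [np.float64(5.4), 0, np.float64(-3.6)]
21 0.94 [  8.5 179.7] [np.float64(5.5), 0, np.float64(-3.3)]
22 0.98 [ 14.2 182.7] [np.float64(5.6), 0, np.float64(-3.0)]
23 1.03 [ 19.9 185.5] [np.float64(5.8), 0, np.float64(-2.8)]
24 1.08 [ 25.8 188. ] [np.float64(5.9), 0, np.float64(-2.5)]
25 1.13 [ 31.7 190.1] [np.float64(6.0), 0, np.float64(-2.2)]
26 1.18 [ 37.8 192. ] [np.float64(6.0), 0, np.float64(-1.9)]
27 1.23 [ 43.9 193.5] [np.float64(6.1), 0, np.float64(-1.6)]
28 1.27 [ 50.  194.8] [np.float64(6.1), 0, np.float64(-1.3)]
29 1.32 [ 56.2 195.8] [np.float64(6.2), 0, np.float64(-1.0)]
30 1.37 [ 62.4 196.4] [np.float64(6.2), 0, np.float64(-0.7)]
```

Call:
apply_moves:
  rows:
    - [2,0,-6,0,0,0]
    - [1,0,-7,0,0,0]
    - [1,0,-7,0,0,0]
    - [1,0,-7,0,0,0]
    - [2,0,-7,0,0,0]

```text
time: 13.0
tool_pos: [505.8, -139.5, 98.9]
tcp_rot: [-180.0, -0.0, -17.0]
ft_force: [-2.4, 1.2, 4.4]
finger_gap: -0.2
grip_force: 2.0
```

Run:
```python
from h import *
s=sense();print(loc(s["tool_pos"]),s["ft_force"])
im,d=eyes.snapshot("side");cv2.imwrite("pics/s3.png",cv2.resize(im[100:240,260:460,::-1],None,fx=3,fy=3))
```

```text
[-55.1   1.5  98.9] [-2.44136343  1.17795073  4.3523102 ]
```

View pics/s3.png

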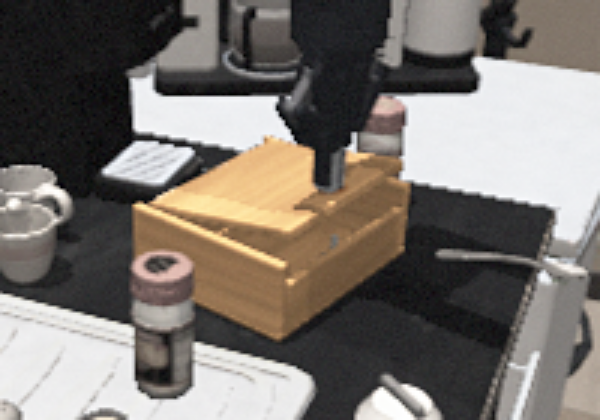

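The latch has let go, and the lid is rising against the fingers (contact at 328,190, 4.4 N). Following the arc.

Call:
apply_moves:
  rows:
    - [2,0,-6.5,0,0,0]
    - [2,0,-6.5,0,0,0]
    - [3,0,-6,0,0,0]
    - [3,0,-6,0,0,0]
    - [3,0,-6,0,0,0]

```text
time: 13.68
tool_pos: [518.4, -143.4, 129.8]
tcp_rot: [180.0, -0.0, -17.0]
ft_force: [-0.7, 0.3, 4.8]
finger_gap: 0.1
grip_force: 2.0
```

Call:
apply_moves:
  rows:
    - [3.5,0,-5.5,0,0,0]
    - [3.5,0,-5.5,0,0,0]
    - [4,0,-5.5,0,0,0]
    - [4,0,-5,0,0,0]
    - [4.5,0,-5,0,0,0]

```text
time: 14.3
tool_pos: [537.4, -149.2, 156.5]
tcp_rot: [180.0, -0.1, -17.0]
ft_force: [0.6, -0.8, 4.1]
finger_gap: 0.0
grip_force: 2.0
```

Call:
apply_moves:
  rows:
    - [4.5,0,-4.5,0,0,0]
    - [5,0,-4.5,0,0,0]
    - [5,0,-4,0,0,0]
    - [5,0,-4,0,0,0]
    - [5.5,0,-3.5,0,0,0]

```text
time: 14.92
tool_pos: [561.1, -156.4, 176.7]
tcp_rot: [180.0, -0.0, -17.0]
ft_force: [1.4, -0.9, 4.8]
finger_gap: -0.2
grip_force: 1.9
```

Call:
apply_moves:
  rows:
    - [5.5,0,-3.3,0,0,0]
    - [5.6,0,-3,0,0,0]
    - [5.8,0,-2.8,0,0,0]
    - [5.9,0,-2.5,0,0,0]
    - [6,0,-2.2,0,0,0]

```text
time: 15.55
tool_pos: [588.5, -164.8, 190.2]
tcp_rot: [-180.0, -0.0, -17.0]
ft_force: [2.6, -1.1, 3.8]
finger_gap: 0.5
grip_force: 1.7
```

Call:
apply_moves:
  rows:
    - [5,0,-1.6,0,0,0]
    - [5,0,-1.3,0,0,0]
    - [5,0,-1.1,0,0,0]
    - [5,0,-1,0,0,0]
    - [5,0,-0.8,0,0,0]

```text
time: 16.18
tool_pos: [612.3, -172.0, 195.9]
tcp_rot: [-180.0, 0.0, -17.0]
ft_force: [2.7, -1.3, 3.7]
finger_gap: -0.1
grip_force: 1.6
```

Call:
apply_moves:
  rows:
    - [4,0,-0.5,0,0,0]
    - [4,0,-0.5,0,0,0]
    - [4,0,0,0,0,0]
    - [4,0,0,0,0,0]
    - [4,0,0,0,0,0]

```text
time: 16.8
tool_pos: [631.2, -177.8, 196.6]
tcp_rot: [-180.0, 0.0, -17.0]
ft_force: [0.3, 0.1, -0.1]
finger_gap: -0.4
grip_force: 0.0
```

Run:
```python
from h import *
s=sense();print(loc(s["tool_pos"]),s["ft_force"])
im,d=eyes.snapshot("side");cv2.imwrite("pics/s4.png",cv2.resize(im[60:240,260:460,::-1],None,fx=3,fy=3))
```

```text
[ 76.1   1.5 196.6] [ 0.34707748  0.14817185 -0.11083367]
```

View pics/s4.png

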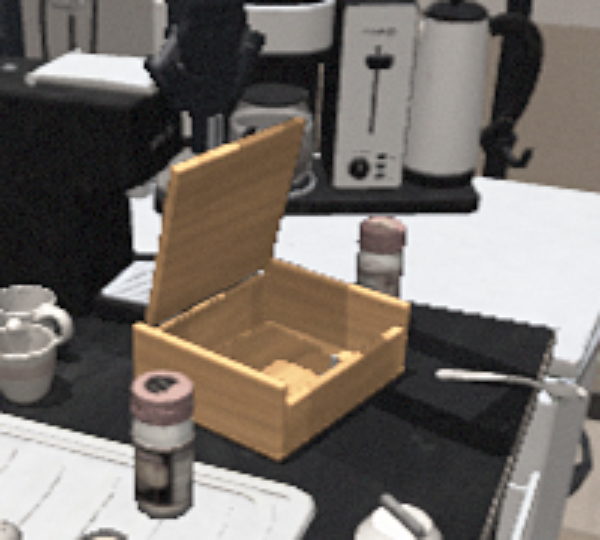

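The lid stands open at its stop with the fingers free behind it. Rising, then crossing to above the tea light.

Call:
apply_moves:
  rows:
    - [5,0,-10,0,0,0]
    - [0,0,-30,0,0,0]
    - [0,0,-30,0,0,0]
    - [0,-20,0,0,0,0]
    - [-10,-30,0,0,0,0]
  fingers: 56

```text
time: 17.48
tool_pos: [641.5, -128.2, 267.1]
tcp_rot: [-180.0, -0.0, -17.1]
ft_force: [-0.2, 0.8, -0.5]
finger_gap: 55.7
grip_force: 0.0
```

Call:
apply_moves:
  rows:
    - [-23,-45,0,0,0,0]
    - [-23,-45,0,0,0,0]
    - [-23,-45,0,0,0,0]
    - [-23,-45,0,0,0,0]
    - [-23,-32,0,0,0,0]

```text
time: 18.1
tool_pos: [592.0, 110.8, 266.3]
tcp_rot: [-180.0, 0.1, -16.9]
ft_force: [0.6, 0.1, 1.0]
finger_gap: 56.4
grip_force: 0.0
```

Call:
apply_moves:
  rows:
    - [-16,-10,20,0,0,0]
    - [0,0,40,0,0,0]
    - [0,0,30,0,0,0]
    - [0,0,0,0,0,0]
    - [0,0,0,0,0,0]

```text
time: 18.73
tool_pos: [581.0, 122.5, 178.1]
tcp_rot: [-180.0, -0.1, -17.0]
ft_force: [-0.7, -0.0, 1.1]
finger_gap: 56.1
grip_force: 0.0
```

Run:
```python
from h import *
s=sense();print(s["time"],s["tool_pos"],s["tcp_rot"],loc(s["tool_pos"]))
im,d,W=wristpts();cv2.imwrite("pics/w5.png",im[:,:,::-1])
def circ(n,W,d,cx,cy,r,z0,z1):
  x,y,z=W[...,0],W[...,1],W[...,2];m=(np.hypot(x-cx,y-cy)<r)&(z>z0)&(z<z1)&(d>0);p=W[m]
  if len(p)>5: print(n,len(p),cv2.minEnclosingCircle(p[:,:2].astype(np.float32)),p[:,:2].mean(0),np.median(p[:,2]))
circ("candle",W,d,579,122,33,15,30)
circ("jar2",W,d,572,42,40,95,125)
circ("mill2",W,d,608,212,40,75,110)
print([(r["xyz"],r["confidence"]) for r in models.place_of("candle_1","wrist")])
```

```text
18.725 [580.95306187 122.50282016 178.10480103] [-1.79968217e+02 -5.71909868e-02 -1.69560628e+01] [-59.8 274.  178.1]
candle 134 ((580.92138671875, 122.47159576416016), 19.538055419921875) [577.38880005 122.06995304] 17.811356679227245
jar2 2660 ((571.7730712890625, 43.011253356933594), 22.8029727935791) [574.10285207  44.47253554] 108.89623456631594
mill2 1165 ((605.7680053710938, 211.57058715820312), 17.397708892822266) [607.75485247 207.86868397] 88.64280832321916
[([577.3, 125.6, 1.8], 0.69)]
```

View pics/w5.png

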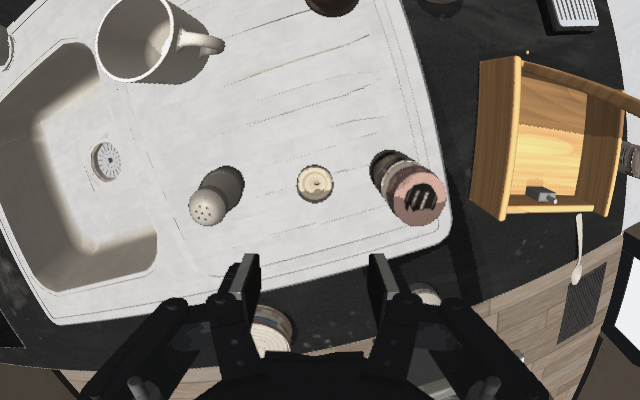

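The tea light (315,184) is centred between the mill (208,208) and jar 2 (417,195). I'll turn the gripper 90° so the fingers close across the line between its neighbours, then descend.

Call:
apply_moves:
  rows:
    - [0,0,0,0,0,-0.175]
    - [0,0,0,0,0,-0.175]
    - [0,0,0,0,0,-0.175]
    - [0,0,0,0,0,-0.175]
    - [0,0,0,0,0,-0.175]

```text
time: 19.45
tool_pos: [581.5, 122.1, 178.8]
tcp_rot: [179.9, -0.1, 33.5]
ft_force: [0.4, -0.2, -0.7]
finger_gap: 56.0
grip_force: 0.0
```

Call:
apply_moves:
  rows:
    - [0,0,0,0,0,-0.175]
    - [0,0,0,0,0,-0.175]
    - [0,0,0,0,0,-0.175]
    - [0,0,0,0,0,-0.171]
    - [0,0,0,0,0,0]

```text
time: 20.08
tool_pos: [581.4, 122.1, 178.5]
tcp_rot: [179.9, -0.1, 73.0]
ft_force: [-0.0, 0.6, -0.1]
finger_gap: 56.0
grip_force: 0.0
```

Call:
apply_moves:
  rows:
    - [0,0,30,0,0,0]
    - [0,0,40,0,0,0]
    - [0,0,40,0,0,0]
    - [0,0,30,0,0,0]
    - [0,0,15,0,0,0]

```text
time: 20.7
tool_pos: [579.8, 121.9, 20.6]
tcp_rot: [-179.9, 0.0, 72.8]
ft_force: [-0.1, -0.1, 1.6]
finger_gap: 56.1
grip_force: 0.0
```

Call:
apply_moves:
  rows:
    - [0,0,8,0,0,0]
    - [0,0,4,0,0,0]
    - [0,0,0,0,0,0]
    - [0,0,0,0,0,0]
    - [0,0,0,0,0,0]

```text
time: 21.32
tool_pos: [581.0, 122.1, 10.6]
tcp_rot: [179.9, -0.0, 73.0]
ft_force: [0.9, 0.2, 0.3]
finger_gap: 55.8
grip_force: 0.0
```

Call:
apply_moves:
  rows:
    - [0,0,1.5,0,0,0]
    - [0,0,0,0,0,0]
    - [0,0,0,0,0,0]
    - [0,0,0,0,0,0]
    - [0,0,0,0,0,0]
  fingers: 28
  grip_force: 20

```text
time: 21.95
tool_pos: [580.8, 122.1, 8.8]
tcp_rot: [180.0, -0.0, 73.0]
ft_force: [-1.1, -0.1, 5.8]
finger_gap: 36.1
grip_force: 20.2
```

Call:
apply_moves:
  rows:
    - [0,0,0,0,0,0]
    - [0,0,-10,0,0,0]
    - [0,0,-30,0,0,0]
    - [0,0,-40,0,0,0]
    - [0,0,-40,0,0,0]

```text
time: 22.58
tool_pos: [580.1, 122.0, 129.6]
tcp_rot: [-180.0, 0.0, 73.0]
ft_force: [0.7, 0.1, 0.2]
finger_gap: 35.9
grip_force: 20.2
```

Call:
apply_moves:
  rows:
    - [0,0,-30,0,0,0.175]
    - [0,0,-30,0,0,0.175]
    - [0,0,-20,0,0,0.175]
    - [0,0,0,0,0,0.175]
    - [0,0,0,0,0,0.175]

```text
time: 23.2
tool_pos: [580.6, 122.1, 209.2]
tcp_rot: [180.0, -0.1, 22.6]
ft_force: [-0.4, -0.1, 0.1]
finger_gap: 36.3
grip_force: 20.2
```

Call:
apply_moves:
  rows:
    - [0,0,0,0,0,0.175]
    - [0,0,0,0,0,0.175]
    - [0,0,0,0,0,0.175]
    - [0,0,0,0,0,0.171]
    - [0,0,0,0,0,0]

```text
time: 23.82
tool_pos: [580.3, 122.1, 208.6]
tcp_rot: [180.0, 0.0, -16.9]
ft_force: [-0.0, 0.8, 0.2]
finger_gap: 36.2
grip_force: 20.2
```

Call:
apply_moves:
  rows:
    - [5,50,0,0,0,0]
    - [5,58,0,0,0,0]
    - [5,58,0,0,0,0]
    - [5,58,0,0,0,0]
    - [5,50,0,0,0,0]

```text
time: 24.45
tool_pos: [523.7, -149.2, 208.7]
tcp_rot: [180.0, -0.0, -16.7]
ft_force: [0.9, 0.9, -0.6]
finger_gap: 36.2
grip_force: 20.2
```

Run:
```python
from h import *
s=sense();print(s["time"],loc(s["tool_pos"]),s["tool_pos"],s["finger_gap"],s["grip_force"])
im,d,W=wristpts();cv2.imwrite("pics/w6.png",im[:,:,::-1])
im,d=eyes.snapshot("side");im=cv2.resize(im[40:240,260:460,::-1],None,fx=2,fy=2)
w=cv2.imread("pics/w6.png")[:,120:520];cv2.imwrite("pics/c6.png",np.hstack([w,im]))
```

```text
24.45 [-35.1  -2.6 208.7] [ 523.66196    -149.24817718  208.73236824] 36.1978461805827 20.199752865883056
```

View pics/c6.png

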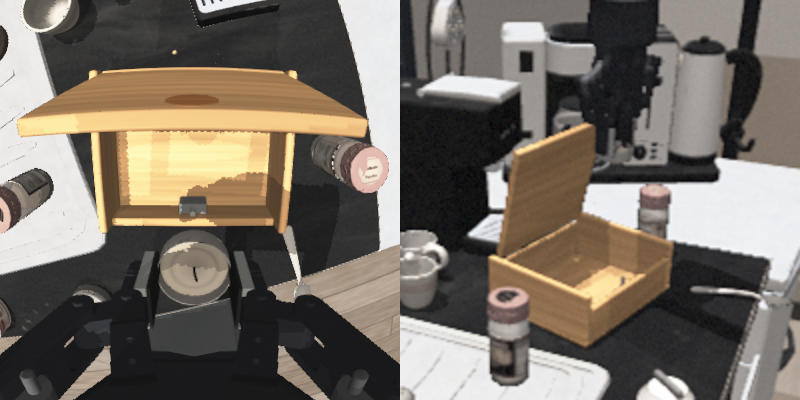

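Candle is held level; there is a small latch block at the inside front centre (193,207). I'll place the candle a little to the left and check the camera's clearance to the lid first.

```bash
python3 -c "
from h import *
print(np.round(eyes.get_calibration('wrist')['mount'],2))"
```

```text
[[   0.     -0.95   -0.32   82.77]
 [   1.      0.     -0.     -0.55]
 [   0.     -0.32    0.95 -142.43]
 [   0.      0.      0.      1.  ]]
```

Call:
apply_moves:
  rows:
    - [3,-20,0,0,0,0]
    - [0,-13,20,0,0,0]
    - [0,0,30,0,0,0]
    - [0,0,30,0,0,0]
    - [0,0,0,0,0,0]

```text
time: 25.18
tool_pos: [534.4, -113.7, 124.1]
tcp_rot: [-180.0, 0.4, -16.8]
ft_force: [-0.2, -0.9, -0.9]
finger_gap: 35.9
grip_force: 20.2
```

The camera sits 83 mm along tool +x, on the lid side, and would foul the lid on the way down. I'll turn the gripper half round first.

Call:
apply_moves:
  rows:
    - [0,0,-30,0,0,0]
    - [0,0,-20,0,0,-0.175]
    - [0,0,0,0,0,-0.175]
    - [0,0,0,0,0,-0.175]
    - [0,0,0,0,0,-0.175]

```text
time: 25.8
tool_pos: [537.7, -115.5, 179.7]
tcp_rot: [179.9, -0.1, 23.6]
ft_force: [0.8, 0.8, -0.4]
finger_gap: 36.2
grip_force: 20.2
```

Call:
apply_moves:
  rows:
    - [0,0,0,0,0,-0.175]
    - [0,0,0,0,0,-0.175]
    - [0,0,0,0,0,-0.175]
    - [0,0,0,0,0,-0.175]
    - [0,0,0,0,0,-0.175]

```text
time: 26.42
tool_pos: [537.6, -115.5, 179.5]
tcp_rot: [179.9, -0.0, 73.7]
ft_force: [-0.3, 0.0, -1.1]
finger_gap: 36.0
grip_force: 20.2
```

Call:
apply_moves:
  rows:
    - [0,0,0,0,0,-0.175]
    - [0,0,0,0,0,-0.175]
    - [0,0,0,0,0,-0.175]
    - [0,0,0,0,0,-0.175]
    - [0,0,0,0,0,-0.175]

```text
time: 27.05
tool_pos: [537.6, -115.5, 179.5]
tcp_rot: [179.9, 0.1, 123.9]
ft_force: [-0.5, 0.1, -0.4]
finger_gap: 36.5
grip_force: 20.2
```

Call:
apply_moves:
  rows:
    - [0,0,0,0,0,-0.175]
    - [0,0,0,0,0,-0.175]
    - [0,0,0,0,0,-0.175]
    - [0,0,0,0,0,-0.167]
    - [0,0,0,0,0,0]

```text
time: 27.68
tool_pos: [537.5, -115.8, 179.4]
tcp_rot: [180.0, 0.1, 163.1]
ft_force: [1.1, -0.7, -0.1]
finger_gap: 36.1
grip_force: 20.2
```

Run:
```python
from h import *
s=sense();print(s["time"],loc(s["tool_pos"]),s["tcp_rot"],s["finger_gap"],s["joint_pos"].round())
```

```text
27.675 [-31.6  33.5 179.4] [1.79994333e+02 7.47343810e-02 1.63097000e+02] 36.11221270407176 [-17.   1.  97.   0.  81. -91.]
```

Call:
apply_moves:
  rows:
    - [0,0,30,0,0,0]
    - [0,0,40,0,0,0]
    - [0,0,40,0,0,0]
    - [0,0,35,0,0,0]
    - [0,0,13,0,0,0]

```text
time: 28.3
tool_pos: [535.5, -115.9, 18.6]
tcp_rot: [-180.0, -0.2, 162.9]
ft_force: [-6.0, -10.5, 10.1]
finger_gap: 36.0
grip_force: 23.2
```

Call:
apply_moves:
  rows:
    - [0,0,5,0,0,0]
    - [0,0,2,0,0,0]
    - [0,0,1,0,0,0]
    - [0,0,0,0,0,0]
    - [0,0,0,0,0,0]

```text
time: 28.92
tool_pos: [537.4, -117.6, 15.7]
tcp_rot: [-179.9, 0.0, 162.9]
ft_force: [-13.9, -4.2, 18.5]
finger_gap: 35.9
grip_force: 25.0
```

Early contact with a sideways force: probably the gripper linkage on the left wall. Lifting, shifting toward the middle and trying again.

Call:
apply_moves:
  rows:
    - [0,0,-10,0,0,0]
    - [0,0,-15,0,0,0]
    - [-4,-12,0,0,0,0]
    - [-4,-12,0,0,0,0]
    - [0,0,0,0,0,0]

```text
time: 29.55
tool_pos: [537.2, -143.1, 36.9]
tcp_rot: [-180.0, -0.0, 163.0]
ft_force: [0.3, 0.5, 0.2]
finger_gap: 36.1
grip_force: 23.4
```

Run:
```python
from h import *
s=sense();print(s["time"],loc(s["tool_pos"]),s["ft_force"],s["finger_gap"])
im,d=eyes.snapshot("wrist");w=im[:,120:520,::-1]
im,d=eyes.snapshot("side");im=cv2.resize(im[90:240,290:440,::-1],(400,400))
cv2.imwrite("pics/c7.png",np.hstack([w,im]))
```

```text
29.55 [-23.9   7.2  36.9] [0.29003883 0.51685097 0.18015986] 36.08283152565909
```

View pics/c7.png

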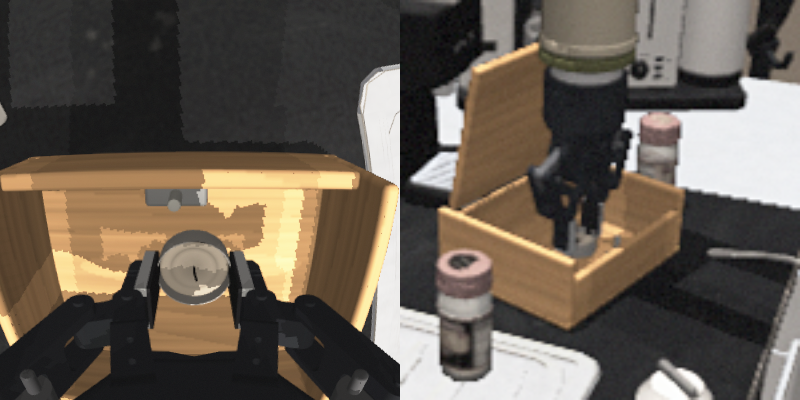

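Tea light still held level (195,267), with the latch block (176,197) clear of it. Lowering.

Call:
apply_moves:
  rows:
    - [0,0,12,0,0,0]
    - [0,0,6,0,0,0]
    - [0,0,3,0,0,0]
    - [0,0,1,0,0,0]
    - [0,0,0,0,0,0]

```text
time: 30.28
tool_pos: [537.2, -141.5, 15.8]
tcp_rot: [180.0, -0.1, 163.1]
ft_force: [-4.7, 0.8, 8.7]
finger_gap: 36.3
grip_force: 24.1
```

Call:
apply_moves:
  rows:
    - [0,0,1,0,0,0]
    - [0,0,1,0,0,0]
    - [0,0,0.5,0,0,0]
    - [0,0,0,0,0,0]
    - [0,0,0,0,0,0]

```text
time: 30.9
tool_pos: [537.4, -141.6, 15.5]
tcp_rot: [-180.0, -0.1, 163.1]
ft_force: [-16.6, 5.4, 30.2]
finger_gap: 36.1
grip_force: 25.9
```

Call:
apply_moves:
  rows:
    - [0,0,-1,0,0,0]
    - [0,0,-1,0,0,0]
    - [0,0,0,0,0,0]
    - [0,0,0,0,0,0]
    - [0,0,0,0,0,0]

```text
time: 31.52
tool_pos: [537.5, -141.7, 15.7]
tcp_rot: [180.0, -0.0, 163.1]
ft_force: [-5.0, 1.5, 10.7]
finger_gap: 36.3
grip_force: 24.3
```

Call:
apply_moves:
  rows:
    - [0,0,0,0,0,0]
    - [0,0,0,0,0,0]
    - [0,0,0,0,0,0]
    - [0,0,0,0,0,0]
    - [0,0,0,0,0,0]
  fingers: 48

```text
time: 32.15
tool_pos: [537.5, -141.9, 14.8]
tcp_rot: [180.0, -0.0, 163.0]
ft_force: [-0.2, -0.5, -0.7]
finger_gap: 48.2
grip_force: 0.0
```

Call:
apply_moves:
  rows:
    - [0,0,-15,0,0,0]
    - [0,0,-30,0,0,0]
    - [0,0,-50,0,0,0]
    - [0,0,-50,0,0,0]
    - [0,0,-50,0,0,0]

```text
time: 32.78
tool_pos: [537.5, -141.9, 212.9]
tcp_rot: [-180.0, 0.1, 163.1]
ft_force: [1.7, 0.1, 0.2]
finger_gap: 48.0
grip_force: 0.0
```

Run:
```python
from h import *
s=sense();print(s["time"],loc(s["tool_pos"]),s["ft_force"],s["finger_gap"])
im,d,W=wristpts();cv2.imwrite("pics/w8.png",im[:,:,::-1])
D=W[...,:2]-C;lx,ly,z=D@ex,D@ey,W[...,2]
m=(np.hypot(lx+24,ly-7)<40)&(z>18)&(z<40)&(d>0);p=np.stack([lx[m],ly[m],z[m]],1);p=p.astype(np.float32)
print(len(p),cv2.minEnclosingCircle(np.ascontiguousarray(p[:,:2])),np.percentile(p[:,2],[5,50,95]))
for c in("wrist","top","side"):
  if c!="wrist": eyes.snapshot(c)
  for n in("candle_1","spice_jar_1"): print(c,n,[(loc(r["xyz"]),round(r["confidence"],2)) for r in models.place_of(n,c)[:3]])
```

```text
32.775 [-24.    8.5 212.9] [1.73490653 0.1058027  0.2346382 ] 47.98225437443412
776 ((-34.099327087402344, 5.09769344329834), 30.26218032836914) [18.17470741 19.65330219 25.59456587]
wrist candle_1 [(array([-28.3,  10.6,   8.6]), 0.56)]
wrist spice_jar_1 [(array([-40.5, 195.9,   5.4]), 0.66), (array([  -0.8, -162. ,    0.2]), 0.6)]
top candle_1 [(array([-24.8,   6. ,   6.9]), 0.53)]
top spice_jar_1 [(array([-45.4, 192.1,   2.8]), 0.67), (array([  -2.5, -166.1,    2.6]), 0.51)]
side candle_1 [(array([ 50. ,  -1.2, 201.7]), 0.48), (array([-20.4,   9.3,   8.6]), 0.43), (array([-1. ,  0.3, -1.6]), 0.42)]
side spice_jar_1 [(array([-45.8, 194.1,   3.7]), 0.94), (array([  -8.4, -163. ,    2.1]), 0.83)]
```

View pics/w8.png

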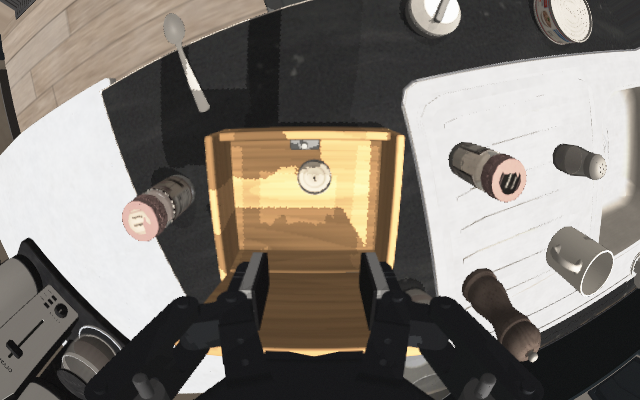

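The tea light (314,177) lies flat on the box floor, clear of the latch block, and jar 1 stands (160,205). Backing off, checking the lid angle, then handing in.

Call:
apply_moves:
  rows:
    - [0,0,-40,0,0,0]
    - [30,0,-30,0,0,0]
    - [30,0,0,0,0,0]
    - [0,0,0,0,0,0]
    - [0,0,0,0,0,0]

```text
time: 33.85
tool_pos: [480.2, -124.4, 279.1]
tcp_rot: [180.0, -0.1, 163.0]
ft_force: [-0.9, -0.1, -0.3]
finger_gap: 47.8
grip_force: 0.0
```

Run:
```python
from h import *
im,d,W=pts("side");D=W[...,:2]-C;lx,ly,z=D@ex,D@ey,W[...,2]
m=(abs(ly)<80)&(z>95)&(z<205)&(lx>10)&(lx<90)&(d>0)
f=np.polyfit(z[m],lx[m],1);a=np.pi/2-np.arctan(-f[0]);print(m.sum(),"lid angle",a, sense()["time"])
if a>1.29: print(job.hand_in())
```

```text
1398 lid angle 1.3502372034883825 33.9
the job is handed in; nothing more can be done
None
```

I handed the job in at about 34 s: the tea light is upright on the box floor, the lid is open at 1.35 rad after easing up without a bang, and spice jar 1 stands on the worktop to the right of the box; no verdict was returned.

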